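# Clip a brake pad into the counter jig

### The arm

A 7-joint arm with a two-finger parallel gripper is mounted at the origin on the work surface. World frame = base frame: x ahead of the robot, y to its left, z up, the work surface at z = 0. Lengths are in m, angles in rad, forces in N, time in s.
With the tool pointing down it reaches from about 0.425 to 0.875 m from the base axis. Payload 8.4 kg.
Tool frame: the origin (TCP) lies at the very end of the fingers, on their centre line; the grasp point (between the pads) lies 19 mm behind it; z points along the fingers, x is the direction in which the jaws open and shut, and the axes are right-handed (so a half turn about z gives the same grasp; the last joint's range is limited). The gripper opens to 85 mm and grips with 20 to 120 N. Pads are 22 mm wide; open, the fingers measure 114 mm over their backs; the gripper's body (76 mm by 85 mm) begins 54 mm behind the grasp point. The pads swing forward as they close: fully open they stand 13 mm farther back than shut.
Start: joints at [1.248, 0.333, 0.04, 1.465, -0.013, 1.343, -0.059], TCP at [0.144, -0.634, 0.231] pointing down, gripper open.
Joint ranges: [-2.58, 2.58], [-0.38, 2.09], [-1.3, 1.39], [0.25, 2.4], [-1.5, 4.64], [0.08, 2.09], [-2.65, 2.65]. Speed limits (rad/s): [2.22, 2.22, 2.79, 2.79, 3.14, 3.14, 3.14].

### API

Orientations are given as a 3x3 rotation matrix whose columns are the frame's x, y, z axes.
In Python, from bench import bot gives the robot as it stands. The module is installed in compiled form; this text tells all that it offers.
- The arm moves only by the tool drive_tool, never from a script. Its argument "rows" is a list of rows, each a list of 7 numbers: the shift along the world's x, y, z in cm, then the turn, a rotation vector about the world's x, y, z in rad, then the opening, from 0 (shut) to 1 (fully open). A call has 1 to 20 rows; each row is the pose to reach, as a shift and turn from the pose commanded when the call began; what a row does not reach only later rows make up. A row lasts 1/12 s, in which the tool goes at most 41.7 mm and 7.16 degrees, less where a joint would pass 70% of its speed; a pose out of reach is approached as far as the arm can. A call with a gripper value outside its range is refused whole. The fingers move at their own pace and stop on an object; the grip force is fixed at half the most. Time passes only in rows, so rows that repeat a pose let the fingers close. It gives the time, the measured TCP pose, the force and the opening at its end, in the units of the state.
- bot.get_obs(): the state, without advancing time (a new reading comes with each control period).
- bot.camera(name): name is "scene" or "top" or "wrist"; returns a dict with "pixels" (384x512x3 uint8, red, green, blue), "intrinsics" (3x3 intrinsics, pixels), "position" and "rotation" of the camera in the world; the wrist camera has in their place "T_tool_cam" (4x4, takes a point from camera to tool coordinates, whose origin is the TCP and whose axes are the tool frame's). Camera axes: x right, y down, z forward; pixel columns grow to the right and rows downward; lengths in m; the calibration is good to about 2 mm. A picture is of the moment at which its call begins: read the wrist's pose just before it. There is no depth.
- bot.sign_off(): hands the job in, once; it reports no verdict.
The state is a dict: "clock": time; "q": joint angles; "qd": joint speeds; "joint_efforts": joint torques, N m; "tool_pos": TCP position; "tool_rot": TCP orientation; "wrist_force": force on the tool from outside, world axes, zero at the start; "moment": the same for the moment, N m; "width": finger opening in m.
Only numpy, scipy, OpenCV 4.12 (cv2) and the standard library are available. Lean on these libraries where they do the work, as an engineer would, in place of code of your own. Each camera call takes 0.05 s, during which the arm holds its last target. There are 200 camera calls.

### The job

On the parts counter a brake pad lies in the channel of a small marking jig, short of the spring clip. With one fingertip hold the clip's long press bar down so that its nose lifts, and while holding it push the pad along the channel with the other fingertip, under the nose and right up against the end stop; then let the clip come down on the pad and move clear. Only press and push: do not lift the pad out of the channel, and leave the other things on the counter where they are.

Things in the scene. Friction and masses are not known exactly. Their poses are not given: they have to be found in the camera images.
- jig: Grey painted plate 136 x 216 x 8 mm fixed to the counter. Origin: on the counter, mid channel width, below the clip's nose. y runs along the channel towards the end stop, x across, z up. Plate: x -100 to 36, y -162 to 54 mm. Channel floor z = 8 mm, 46 mm wide (x -23 to 23) between rails 5 mm wide with tops at z = 14 mm. Ears of the clip's pin at x -34, y +-14 mm, tops z = 28 mm.
- end_stop (a point): Middle of the end stop's face that the pad must touch: jig x 0, y +45, z 13 mm. The stop is a steel bar 56 mm wide and 14 mm high across the channel.
- pad_center (a point): Centre (half-way up) of the loose brake pad: flat block, steel back, dark friction face up with one groove; 42 mm across, 76 mm along the channel, 10 mm thick, about 0.15 kg, 2 mm play each side, square to the channel within 1 degree or so. Centre at the start: jig y -83 to -52, z 13 mm; against the end stop: jig y +7 mm.
- clip (a joint): Angle (rad) of the spring clip, a steel see-saw on a pin along jig y at x -34, z 22 mm. 0: nose down, 4 mm above the channel floor, blocking the pad. 0.40: press bar fully down on its stop, nose 17 mm above the floor. Hold it above 0.25 while the pad passes. Nose resting on the pad: about 0.18. The spring returns it to 0: 4 N at the bar's middle starts it, 9 N holds it at 0.40.
- nose (a point): Middle of the underside of the clip's nose, a block 14 mm along the channel and 12 mm across, over the middle of the channel at jig y = 0. The clip's arm above it reaches z = 30 mm closed, about 45 mm open.
- press_bar (a point): Middle of the upper face of the clip's press bar: flat steel plate 46 mm wide, beside the channel on the jig's -x side, jig y -150 to +8 mm. It can be held anywhere along its length, and a fingertip may slide along it. Fully down it is level, jig x -94 to -48, upper face z = 12 mm (4 mm above the channel floor). Released it slopes up by 0.40 rad, its outer edge highest, z about 38 mm.
- fluid_center (a point): Middle of a white plastic bottle, 56 mm in diameter, 110 mm tall, standing on the counter. To be left alone.
- bearing_center (a point): Middle of a steel ring bearing, 52 mm in diameter, 15 mm high, lying on the counter. To be left alone.
- carton_center (a point): Middle of a small cardboard carton 60 x 90 x 45 mm standing on the counter. To be left alone.
Not all that is in view belongs to the job. There is more than one size of the part that bears pad_center; the job needs the largest.

How it is judged:
On the way, in this order (a step that is already met when the one before it is completed fails the run):
1. the clip is held open (at least 0.25 rad) while the pad still lies wholly short of the nose (value of joint clip above 0.25 rad and y of pad_center in the frame of jig below -0.04 m), for 0.1 s.
2. the pad is against the end stop (within 4 mm) while the clip is still held open (value of joint clip above 0.25 rad and y of pad_center in the frame of jig between 0.003 and 0.012 m and x of pad_center in the frame of jig between -0.006 and 0.006 m and z of pad_center in the frame of jig below 0.016 m), for 0.1 s.
At the end, for the whole second after the job is handed in: The pad lies flat in the channel within 4 mm of the end stop and the released clip's nose rests on it (clip between 0.10 and 0.23 rad) (y of pad_center in the frame of jig between 0.003 and 0.012 m and x of pad_center in the frame of jig between -0.006 and 0.006 m and z of pad_center in the frame of jig below 0.016 m and value of joint clip between 0.1 and 0.23 rad and angle between pad_center's own z axis and vertical below 0.06 rad); the robot touches nothing.
It fails at once if the pad is lifted more than 6 mm off the channel floor, or tipped by more than 0.2 rad (z of pad_center in the frame of jig above 0.019 m or angle between pad_center's own z axis and vertical above 0.2 rad).
It fails at once if the bottle is moved by more than 15 mm (distance of fluid_center from where it was at the start of the episode above 0.015 m).
It fails at once if the bearing is moved by more than 15 mm (distance of bearing_center from where it was at the start of the episode above 0.015 m).
It fails at once if the carton is moved by more than 15 mm (distance of carton_center from where it was at the start of the episode above 0.015 m).
It also fails if it takes over 38 s, if anything falls off the work surface, if the arm or the gripper's body presses on something with over 40 N, if the wrist force passes 120 N, or if a joint passes its speed limit or range.

## Working session

There is one attempt and no reset: what is moved stays moved. The work goes in short steps, Python scripts to look and compute and a tool call to move; the robot and the scene stay as the last step left them, time stands still between calls to the robot, and variables do not carry over. Pictures are saved under pics/ and viewed, about 8 in all and at most 12, crops included, and the job is handed in when it is done.

Besides the shell and the picture viewer there is one more tool, called after "Request:" as name(argument=value, ...), one argument or row to a line, values as JSON. drive_tool: Moves the arm, as the interface text tells. Its arguments: {"type":"object","properties":{"rows":{"type":"array"}},"required":["rows"]}

```bash
mkdir -p pics
cat > h.py <<'E'
import numpy as np, cv2
from bench import bot
def snap(n,f):
    o=bot.get_obs(); c=bot.camera(n)
    cv2.imwrite('pics/'+f,c['pixels'][:,:,::-1])
    if n=='wrist':
        T=np.array(c['T_tool_cam']);R=np.array(o['tool_rot'])
        c['position']=R@T[:3,3]+o['tool_pos'];c['rotation']=R@T[:3,:3]
    np.savez('pics/'+f[:-4]+'.npz',K=c['intrinsics'],p=c['position'],R=c['rotation'],im=c['pixels'])
def ray(f,u,v):
    d=np.load('pics/'+f+'.npz'); r=d['R']@np.linalg.solve(d['K'],[u,v,1.]); return d['p'],r
def onz(f,u,v,z):
    p,r=ray(f,u,v); return p+r*(z-p[2])/r[2]
def proj(f,X):
    d=np.load('pics/'+f+'.npz'); c=d['R'].T@(np.array(X)-d['p']); w=d['K']@c; return w[:2]/w[2]
E
python3 - <<'E'
from h import *
o=bot.get_obs(); print({k:np.round(v,3).tolist() for k,v in o.items()})
for n in('scene','top'): snap(n,n+'0.png')
a=np.load('pics/scene0.npz');b=np.load('pics/top0.npz')
print(a['p'],b['p'])
cv2.imwrite('pics/both.png',np.hstack([cv2.resize(x['im'][:,:,::-1],(400,300)) for x in(a,b)]))
E
```

```text
{'clock': 0.0, 'q': [1.248, 0.334, 0.04, 1.466, -0.013, 1.343, -0.058], 'qd': [0.001, 0.001, 0.002, 0.001, -0.001, -0.001, -0.0], 'joint_efforts': [0.001, -65.855, 1.366, -40.555, 0.017, 0.013, -0.0], 'tool_pos': [0.144, -0.633, 0.23], 'tool_rot': [[0.222, -0.975, -0.0], [-0.975, -0.222, 0.002], [-0.002, 0.0, -1.0]], 'wrist_force': [0.49, 0.657, -0.395], 'moment': [-0.005, 0.04, 0.056], 'width': 0.085}
[1.08446697 0.87950292 1.00765332] [0.44427657 0.01074918 1.00878293]
```

View pics/top0.png

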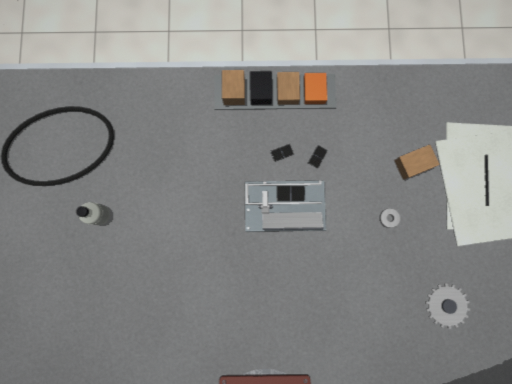

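View pics/scene0.png

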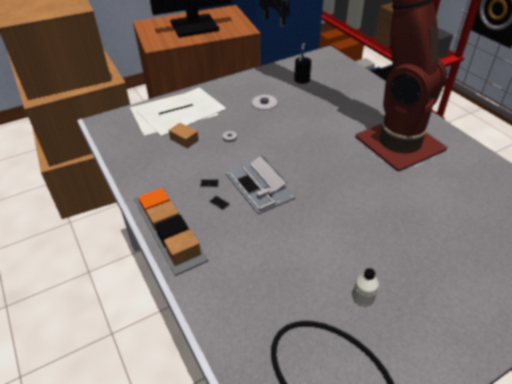

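Top view: jig at (246–326, 181–231), with the end stop on the left and the bar on the near side. The jig axes are therefore close to the world axes. Pad candidates are the one in the channel (291,193) and two loose ones at (282,153) and (317,156). The channel pad looks largest, so I'll choose it and check it in a close crop.

Run:
```python
from h import *
d=np.load('pics/top0.npz'); im=d['im'].astype(int)
for q in [(246,181),(326,181),(326,231),(246,231)]: print(q,onz('top0',*q,.008).round(4))
# pads: dark mask
m=((im.max(2)<45)*255).astype(np.uint8); m[:140]=0;m[215:]=0;m[:,:240]=0;m[:,340:]=0
for c in cv2.findContours(m,0,2)[0]:
    if cv2.contourArea(c)<30: continue
    (x,y),s,a=cv2.minAreaRect(c); print('dark',x,y,np.array(s)*2.7,a,onz('top0',x,y,.018).round(4))
crop=d['im'][140:245,230:345,::-1]; cv2.imwrite('pics/c1.png',cv2.resize(crop,None,fx=6.5,fy=5.6*6.5/5.6*0.87,interpolation=cv2.INTER_CUBIC)[:600])
```

```text
(246, 181) [0.6142 0.0409 0.008 ]
(326, 181) [ 0.6116 -0.1761  0.008 ]
(326, 231) [ 0.4767 -0.1712  0.008 ]
(246, 231) [0.4792 0.0419 0.008 ]
dark 297.5 193.0 [32.4 29.7] 90.0 [ 0.5784 -0.0969  0.018 ]
dark 283.5 193.0 [32.4 29.7] 90.0 [ 0.5788 -0.0594  0.018 ]
dark 317.4725036621094 156.40829467773438 [24.50418863 49.37411385] 28.300756454467773 [ 0.6777 -0.1536  0.018 ]
dark 281.8276062011719 152.5689697265625 [25.57024698 50.13773746] 68.19859313964844 [ 0.6895 -0.0572  0.018 ]
```

View pics/c1.png

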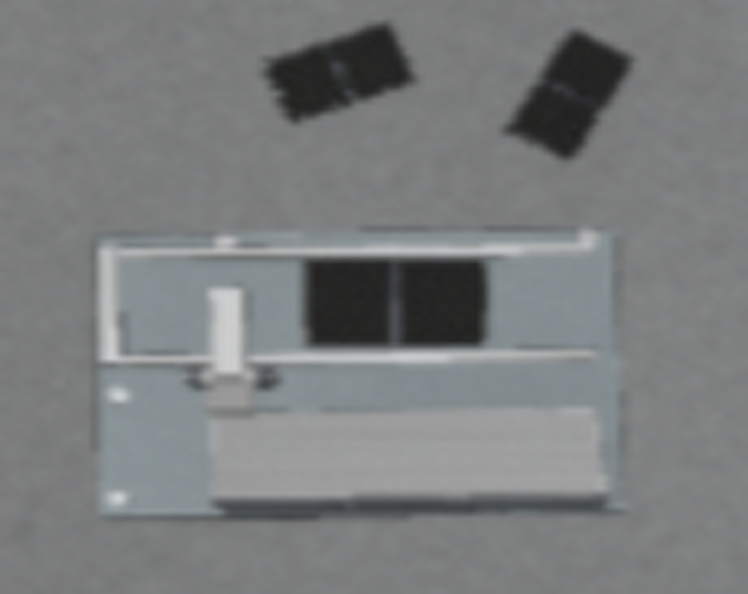

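The crop shows the channel pad (305–487, 258–346) is about 76 x 42 mm. The two loose ones, at about (340,73) and (568,95), are smaller, so the channel pad is the right one. The jig origin is near (0.577, -0.012), with yaw about -0.7°. Next I'll move above the start position, with the jaws along jig x.

Request:
drive_tool(
  rows=[
    [39.6,49.6,-3,0,0,1.335,0.71],
    [39.6,49.6,-3,0,0,1.335,0.71],
    [39.6,49.6,-3,0,0,1.335,0.71],
    [39.6,49.6,-3,0,0,1.335,0.71],
    [39.6,49.6,-3,0,0,1.335,0.71],
    [39.6,49.6,-3,0,0,1.335,0.71],
    [39.6,49.6,-3,0,0,1.335,0.71],
    [39.6,49.6,-3,0,0,1.335,0.71],
    [39.6,49.6,-3,0,0,1.335,0.71],
    [39.6,49.6,-3,0,0,1.335,0.71],
    [39.6,49.6,-3,0,0,1.335,0.71],
    [39.6,49.6,-3,0,0,1.335,0.71],
    [39.6,49.6,-3,0,0,1.335,0.71],
    [39.6,49.6,-3,0,0,1.335,0.71],
    [39.6,49.6,-3,0,0,1.335,0.71],
    [39.6,49.6,-3,0,0,1.335,0.71],
    [39.6,49.6,-3,0,0,1.335,0.71],
    [39.6,49.6,-3,0,0,1.335,0.71],
    [39.6,49.6,-3,0,0,1.335,0.71],
    [39.6,49.6,-3,0,0,1.335,0.71],
  ],
)

```text
clock: 1.77
tool_pos: [0.5394, -0.1395, 0.2012]
tool_rot: [[1.0, -0.015, -0.001], [-0.015, -1.0, -0.001], [-0.001, 0.001, -1.0]]
wrist_force: [0.1, 0.1, 0.2]
width: 0.0609
```

Run:
```python
from h import *
snap('wrist','w1.png'); o=bot.get_obs(); print({k:np.round(v,4).tolist() for k,v in o.items()})
d=np.load('pics/w1.npz');print(d['p'],d['R'].round(2))
```

```text
{'clock': 1.8167, 'q': [0.6383, 0.2059, -0.5286, 1.7121, 0.1093, 1.2531, 0.0702], 'qd': [-0.0021, -0.0017, -0.0059, -0.0008, -0.0015, -0.0014, -0.0029], 'joint_efforts': [-0.3802, -50.5578, -3.9872, -39.2954, 0.0018, 0.0004, 0.0126], 'tool_pos': [0.5395, -0.1393, 0.2013], 'tool_rot': [[0.9999, -0.0144, -0.0003], [-0.0144, -0.9999, -0.0005], [-0.0003, 0.0005, -1.0]], 'wrist_force': [0.2503, 0.1196, -0.9368], 'moment': [0.0239, -0.0032, -0.0265], 'width': 0.0611}
[ 0.54142101 -0.06281382  0.34398341] [[ 1.   -0.01 -0.01]
 [-0.02 -0.95 -0.3 ]
 [-0.    0.3  -0.95]]
```

View pics/w1.png

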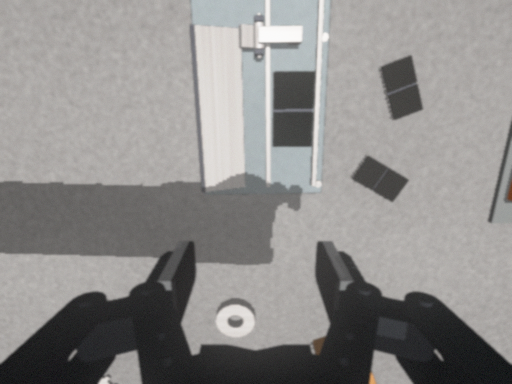

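The wrist view shows the jig at the top: bar (195–245, 25–190), pad (273–314, 70–148), plate near edge at row ~190. The fingertips are at (180,245) and (330,245). Next I'll turn these into positions.

Run:
```python
from h import *
im=np.load('pics/w1.npz')['im'].astype(int)
m=((im.max(2)<50)*255).astype(np.uint8); m[:60]=0;m[155:]=0;m[:,:262]=0;m[:,325:]=0
m=cv2.morphologyEx(m,3,np.ones((7,7)))
c=max(cv2.findContours(m,0,2)[0],key=cv2.contourArea); b=cv2.boxPoints(cv2.minAreaRect(c))
P=np.array([onz('w1',*q,.018) for q in b]);print(b.round(1).tolist());print(P.round(4).tolist(),P.mean(0).round(4),np.linalg.norm(P-np.roll(P,1,0),axis=1).round(4))
for n,q,z in[('plate SE',(322,192),.008),('plate SW',(205,193),.008),('railR',(321,184),.014),('railL',(269,184),.014),('nose',(282,34),.032),('ear',(260,58),.028),('ear2',(260,16),.028)]: print(n,onz('w1',*q,z).round(4))
for t in (.201,.195,.19):
  print(t,[onz('w1',*q,t).round(4).tolist() for q in((165,241),(195,241),(318,241),(345,241))])
```

```text
Traceback (most recent call last):
ValueError: max() iterable argument is empty
```

Run:
```python
from h import *
im=np.load('pics/w1.npz')['im'].astype(int)
print(im[90,265:325:4].max(1), im[60:160:6,290].max(1))
m=((im.max(2)<80)*255).astype(np.uint8); m[:60]=0;m[155:]=0;m[:,:262]=0;m[:,325:]=0
m=cv2.morphologyEx(m,cv2.MORPH_CLOSE,np.ones((7,7)))
c=max(cv2.findContours(m,0,2)[0],key=cv2.contourArea); b=cv2.boxPoints(cv2.minAreaRect(c))
P=np.array([onz('w1',*q,.018) for q in b]);print(b.round(1).tolist());print(P.round(4).tolist(),P.mean(0).round(4),np.linalg.norm(P-np.roll(P,1,0),axis=1).round(4))
for n,q,z in[('plate SE',(322,192),.008),('plate SW',(205,193),.008),('railR',(321,184),.014),('railL',(269,184),.014),('nose',(282,34),.032),('ear',(260,58),.028),('ear2',(260,16),.028)]: print(n,onz('w1',*q,z).round(4))
for t in (.201,.195,.19):
  print(t,[onz('w1',*q,t).round(4).tolist() for q in((165,241),(195,241),(318,241),(345,241))])
```

```text
[200 229 125  76  74  72  72  72  73  72  72  68  89 235 192] [193 193  87  74  76  69  70  69  91  69  69  71  70  71  70 187 185]
[[273.5, 145.0], [275.1000061035156, 72.19999694824219], [313.1000061035156, 73.0], [311.5, 145.8000030517578]]
[[0.56, -0.1113, 0.018], [0.5614, -0.0392, 0.018], [0.5992, -0.0405, 0.018], [0.6004, -0.1128, 0.018]] [ 0.5802 -0.076   0.018 ] [0.0405 0.0722 0.0378 0.0723]
plate SE [ 0.6164 -0.1676  0.008 ]
plate SW [ 0.4819 -0.1668  0.008 ]
railR [ 0.6135 -0.1564  0.014 ]
railL [ 0.5553 -0.1555  0.014 ]
nose [ 0.5667 -0.0076  0.032 ]
ear [ 0.5464 -0.0271  0.028 ]
ear2 [0.5468 0.0083 0.028 ]
0.201 [[0.4938, -0.1326, 0.201], [0.5093, -0.1328, 0.201], [0.5726, -0.1338, 0.201], [0.5865, -0.134, 0.201]]
0.195 [[0.4918, -0.1355, 0.195], [0.5079, -0.1358, 0.195], [0.5739, -0.1368, 0.195], [0.5884, -0.137, 0.195]]
0.19 [[0.4901, -0.138, 0.19], [0.5068, -0.1382, 0.19], [0.575, -0.1393, 0.19], [0.5899, -0.1395, 0.19]]
```

Request:
drive_tool(
  rows=[
    [0.2,-0.2,-4,0,0,0,0.71],
    [0.2,-0.2,-8,0,0,0,0.71],
    [0.2,-0.2,-12,0,0,0,0.71],
    [0.2,-0.2,-15,0,0,0,0.71],
    [0.2,-0.2,-16.5,0,0,0,0.71],
    [0.2,-0.2,-17,0,0,0,0.71],
    [0.2,-0.2,-17,0,0,0,0.71],
    [0.2,-0.2,-17,0,0,0,0.71],
  ],
)

```text
clock: 2.48
tool_pos: [0.5428, -0.1404, 0.0324]
tool_rot: [[1.0, -0.013, 0.001], [-0.013, -1.0, -0.0], [0.001, 0.0, -1.0]]
wrist_force: [0.4, -1.1, -0.6]
width: 0.0604
```

Run:
```python
from h import *
snap('wrist','w2.png'); o=bot.get_obs(); print(o['clock'],o['tool_pos'],o['wrist_force'],o['moment'])
```

```text
2.5333 [ 0.54322828 -0.14037366  0.03290752] [ 0.42174055 -0.28384968  0.95691948] [-0.01618481  0.00828009  0.01098232]
```

View pics/w2.png

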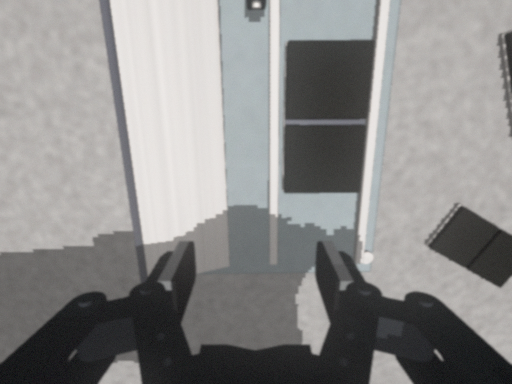

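The left fingertip (165–195) is over the bar and the right one (318–345) is inside the channel (278–362), behind the pad. No contact yet, so I'll lower in stages.

Request:
drive_tool(
  rows=[
    [0,0,-0.4,0,0,0,0.71],
    [0,0,-0.8,0,0,0,0.71],
    [0,0,-1.2,0,0,0,0.71],
    [0,0,-1.5,0,0,0,0.71],
    [0,0,-1.5,0,0,0,0.71],
    [0,0,-1.5,0,0,0,0.71],
  ],
)

```text
clock: 3.03
tool_pos: [0.5425, -0.14, 0.0165]
tool_rot: [[1.0, -0.012, 0.0], [-0.012, -1.0, -0.0], [0.0, 0.0, -1.0]]
wrist_force: [0.4, -1.1, 4.9]
width: 0.0606
```

Run:
```python
from h import *
snap('wrist','w3.png');o=bot.get_obs(); print(o['clock'],o['tool_pos'],o['wrist_force'],o['moment'])
```

```text
3.0833 [ 0.54254139 -0.14005681  0.01663035] [-0.59947498 -1.504871    4.90882727] [-0.30342002  0.16305046  0.02356534]
```

Request:
drive_tool(
  rows=[
    [0,0,-0.3,0,0,0,0.71],
    [0,0,-0.6,0,0,0,0.71],
    [0,0,-0.8,0,0,0,0.71],
    [0,0,-0.8,0,0,0,0.71],
    [0,0,-0.8,0,0,0,0.71],
  ],
)

```text
clock: 3.5
tool_pos: [0.5432, -0.1401, 0.0091]
tool_rot: [[1.0, -0.012, 0.002], [-0.012, -1.0, -0.001], [0.002, 0.001, -1.0]]
wrist_force: [0.2, -1.5, 8.1]
width: 0.0605
```

Request:
drive_tool(
  rows=[
    [0,0,-0.1,0,0,0,0.71],
    [0,0,-0.2,0,0,0,0.71],
    [0,0,-0.2,0,0,0,0.71],
    [0,0,-0.2,0,0,0,0.71],
  ],
)

```text
clock: 3.83
tool_pos: [0.5436, -0.1401, 0.0074]
tool_rot: [[1.0, -0.012, 0.003], [-0.012, -1.0, -0.001], [0.003, 0.001, -1.0]]
wrist_force: [1.4, -1.5, 8.0]
width: 0.0605
```

Run:
```python
from h import *
snap('wrist','w4.png');o=bot.get_obs(); print(o['clock'],o['tool_pos'],o['wrist_force'],o['moment'])
```

```text
3.8833 [ 0.54358678 -0.14007423  0.00738254] [ 1.58072081 -2.36562662  7.58790908] [-0.3126103  -0.00809078  0.01225755]
```

View pics/w4.png

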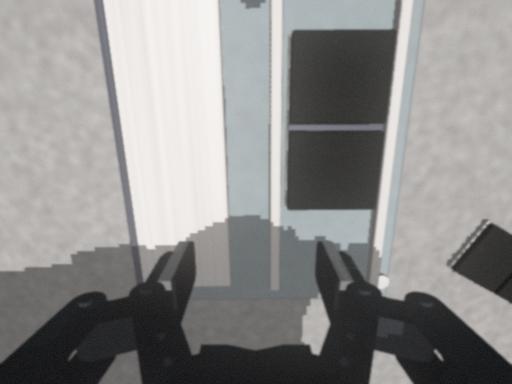

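Run:
```python
from h import *
for f,r in(('w2',100),('w3',130),('w4',150)):
    im=np.load(f'pics/{f}.npz')['im'].astype(int)
    g=im[r-3:r+4].mean(0).max(1); d=np.diff(g); e=[(i,int(d[i])) for i in range(90,430) if abs(d[i])>14]; print(f,e)
    for t in (0,.1,.2,.25,.3,.35,.4):
        a=.4-t; pts=[(-94,12),(-48,12)]; out=[]
        for x,z in pts:
            R=np.array([[np.cos(a),np.sin(a)],[-np.sin(a),np.cos(a)]]); q=R@np.array([x+34,z-22]); out.append((q[0]-34,q[1]+22))
        # rails reference x0 from pixel row at plane z: use jig x0=.580
        y=onz(f,250,r,.012)[1]
        print(t,[proj(f,[.580+X/1e3,y,Z/1e3]).round(1).tolist() for X,Z in out],[proj(f,[.580+X/1e3,y,.014]).round(1)[0] for X in(-28,-23,23,28)])
```

```text
w2 [(112, -17), (113, -22), (121, 16), (122, 45), (123, 39), (124, 14), (220, -16), (221, -30), (269, 33), (270, 21), (277, -22), (278, -22), (282, -19), (283, -27), (284, -28), (285, -21), (368, 26), (369, 40), (370, 44), (371, 28), (378, -17), (379, -18)]
0 [[122.7, 102.3], [223.9, 100.5]] [np.float64(269.9), np.float64(279.9), np.float64(371.3), np.float64(381.2)]
0.1 [[125.6, 102.1], [225.1, 100.4]] [np.float64(269.9), np.float64(279.9), np.float64(371.3), np.float64(381.2)]
0.2 [[129.7, 101.9], [226.7, 100.4]] [np.float64(269.9), np.float64(279.9), np.float64(371.3), np.float64(381.2)]
0.25 [[132.1, 101.9], [227.6, 100.4]] [np.float64(269.9), np.float64(279.9), np.float64(371.3), np.float64(381.2)]
0.3 [[134.7, 101.8], [228.5, 100.3]] [np.float64(269.9), np.float64(279.9), np.float64(371.3), np.float64(381.2)]
0.35 [[137.5, 101.7], [229.5, 100.3]] [np.float64(269.9), np.float64(279.9), np.float64(371.3), np.float64(381.2)]
0.4 [[140.5, 101.6], [230.5, 100.3]] [np.float64(269.9), np.float64(279.9), np.float64(371.3), np.float64(381.2)]
w3 [(107, -21), (108, -15), (116, 36), (117,
[... 1415 characters left out ...]
loat64(396.3)]
0.1 [[105.8, 159.5], [220.3, 152.1]] [np.float64(270.9), np.float64(282.1), np.float64(385.1), np.float64(396.3)]
0.2 [[111.4, 156.6], [222.1, 151.5]] [np.float64(270.9), np.float64(282.1), np.float64(385.1), np.float64(396.3)]
0.25 [[114.5, 155.3], [223.1, 151.2]] [np.float64(270.9), np.float64(282.1), np.float64(385.1), np.float64(396.3)]
0.3 [[117.8, 154.1], [224.1, 150.9]] [np.float64(270.9), np.float64(282.1), np.float64(385.1), np.float64(396.3)]
0.35 [[121.3, 152.9], [225.3, 150.6]] [np.float64(270.9), np.float64(282.1), np.float64(385.1), np.float64(396.3)]
0.4 [[125.0, 151.7], [226.5, 150.3]] [np.float64(270.9), np.float64(282.1), np.float64(385.1), np.float64(396.3)]
```

Bar-edge geometry puts the clip at about 0 in w2 and about 0.38–0.40 now. That agrees with the 8 N, and the tips are at z≈12 mm. Next I'll push along +y.

Request:
drive_tool(
  rows=[
    [0,0.4,0,0,0,0,0.71],
    [0,0.8,0,0,0,0,0.71],
    [0,1.2,0,0,0,0,0.71],
    [0,1.6,0,0,0,0,0.71],
    [0,2.0,0,0,0,0,0.71],
    [0,2.4,0,0,0,0,0.71],
    [0,2.8,0,0,0,0,0.71],
    [0,3.2,0,0,0,0,0.71],
    [0,3.2,0,0,0,0,0.71],
  ],
)

```text
clock: 4.63
tool_pos: [0.543, -0.1087, 0.0072]
tool_rot: [[1.0, -0.012, 0.001], [-0.012, -1.0, -0.002], [0.002, 0.002, -1.0]]
wrist_force: [-0.3, -2.6, 8.3]
width: 0.0605
```

Run:
```python
from h import *
snap('wrist','w5.png');snap('top','t5.png');o=bot.get_obs(); print(o['clock'],o['tool_pos'],o['wrist_force'],o['moment'])
```

```text
4.7333 [ 0.54301027 -0.10870524  0.00717966] [ 0.47063315 -2.71442893  8.22979074] [-0.7479489   0.2425605   0.13918903]
```

View pics/w5.png

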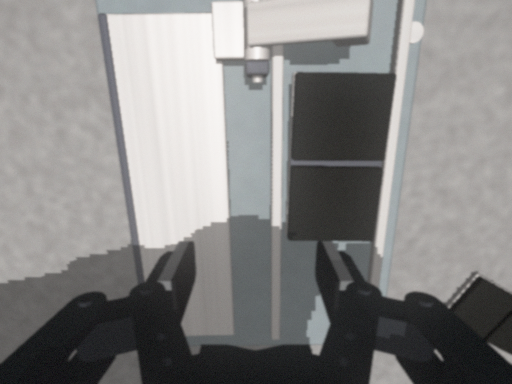

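The pad's rear edge (row ~240) is now at the right fingertip. The raised nose arm is at (250–370, 0–45) and its path is clear.

Request:
drive_tool(
  rows=[
    [0,0.4,0,0,0,0,0.71],
    [0,0.8,0,0,0,0,0.71],
    [0,1.2,0,0,0,0,0.71],
    [0,1.6,0,0,0,0,0.71],
    [0,2.0,0,0,0,0,0.71],
    [0,2.4,0,0,0,0,0.71],
    [0,2.8,0,0,0,0,0.71],
    [0,3.2,0,0,0,0,0.71],
    [0,3.6,0,0,0,0,0.71],
    [0,4.0,0,0,0,0,0.71],
    [0,4.4,0,0,0,0,0.71],
    [0,4.8,0,0,0,0,0.71],
    [0,4.8,0,0,0,0,0.71],
  ],
)

```text
clock: 5.82
tool_pos: [0.543, -0.0607, 0.0072]
tool_rot: [[1.0, -0.012, 0.001], [-0.012, -1.0, -0.002], [0.001, 0.002, -1.0]]
wrist_force: [0.4, -3.2, 8.2]
width: 0.0606
```

Run:
```python
from h import *
snap('wrist','w6.png');snap('top','t6.png');o=bot.get_obs(); print(o['clock'],o['tool_pos'],o['wrist_force'],o['moment'])
```

```text
5.9167 [ 0.54299671 -0.06073278  0.0071254 ] [ 0.59577319 -3.65051853  7.821607  ] [-0.8049402   0.21687511  0.10560231]
```

View pics/w6.png

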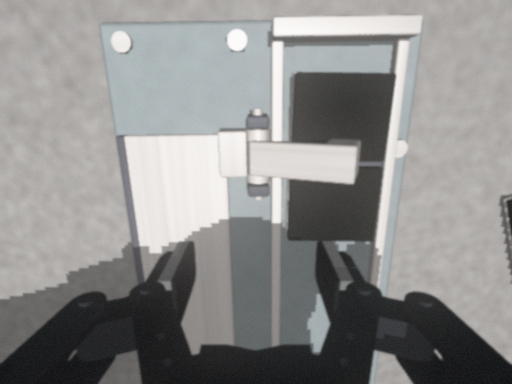

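Run:
```python
from h import *
im=np.load('pics/w6.npz')['im'].astype(int)
print(im[10:80,340].max(1)); print(im[225:250,320].max(1), im[225:250,305].max(1))
print('stop face',onz('w6',340,37,.008),onz('w6',340,37,.013),'pad front',onz('w6',340,72,.018),'rear',onz('w6',305,240,.018))
```

```text
[178 179 178 174 170 172 205 227 238 240 242 242 242 243 242 244 245 245
 246 246 246 246 245 238 217 173 127 107 103 102 103 108 117 120 124 142
 170 180 184 183 182 183 182 180 181 182 181 178 180 183 182 181 181 182
 181 185 184 182 183 184 180 164 125  88  72  69  71  71  69  69]
[60 58 62 59 55 57 58 58 59 60 56 54 57 56 54 51 48 41 42 41 41 42 39 39
 39] [ 61  66  60  60  64  59  61  60  58  62  60  63  60  59  63  79  98 105
 108 110 110 109 107 112 112]
stop face [0.58055842 0.03964782 0.008     ] [0.57928804 0.03881894 0.013     ] pad front [0.57890744 0.02528074 0.018     ] rear [ 0.56749526 -0.04889939  0.018     ]
```

The pad is under the open nose. Its front is at row 72, the stop's face foot at row ~45, so about 10 mm remain.

Request:
drive_tool(
  rows=[
    [0,0.3,0,0,0,0,0.71],
    [0,0.6,0,0,0,0,0.71],
    [0,0.8,0,0,0,0,0.71],
    [0,0.8,0,0,0,0,0.71],
  ],
)

```text
clock: 6.25
tool_pos: [0.543, -0.0531, 0.0071]
tool_rot: [[1.0, -0.013, 0.001], [-0.013, -1.0, -0.002], [0.001, 0.002, -1.0]]
wrist_force: [0.3, -4.6, 8.4]
width: 0.0607
```

Request:
drive_tool(
  rows=[
    [0,0.1,0,0,0,0,0.71],
    [0,0.2,0,0,0,0,0.71],
    [0,0.2,0,0,0,0,0.71],
  ],
)

```text
clock: 6.5
tool_pos: [0.5429, -0.0515, 0.0071]
tool_rot: [[1.0, -0.013, 0.001], [-0.013, -1.0, -0.002], [0.001, 0.002, -1.0]]
wrist_force: [-0.3, -5.8, 8.5]
width: 0.0606
```

Request:
drive_tool(
  rows=[
    [0,0.1,0,0,0,0,0.71],
    [0,0.15,0,0,0,0,0.71],
    [0,0.15,0,0,0,0,0.71],
  ],
)

```text
clock: 6.75
tool_pos: [0.5429, -0.0501, 0.0071]
tool_rot: [[1.0, -0.013, 0.001], [-0.013, -1.0, -0.002], [0.001, 0.002, -1.0]]
wrist_force: [0.5, -5.6, 9.3]
width: 0.0608
```

Run:
```python
from h import *
snap('wrist','w7.png');o=bot.get_obs(); print(o['clock'],o['tool_pos'],o['wrist_force'],o['moment'])
```

```text
6.8 [ 0.54296198 -0.05011072  0.00711296] [-0.03095831 -6.64082672  8.51476049] [-1.35245269  0.21373705  0.14667502]
```

View pics/w7.png

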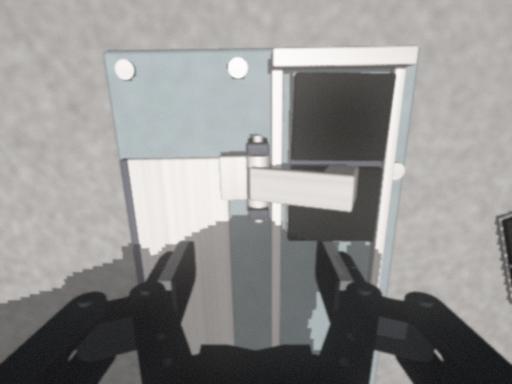

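Request:
drive_tool(
  rows=[
    [0,0.1,0,0,0,0,0.71],
    [0,0.1,0,0,0,0,0.71],
    [0,0.1,0,0,0,0,0.71],
  ],
)

```text
clock: 7.05
tool_pos: [0.543, -0.0492, 0.0071]
tool_rot: [[1.0, -0.013, 0.001], [-0.013, -1.0, -0.002], [0.001, 0.002, -1.0]]
wrist_force: [-0.7, -6.6, 8.2]
width: 0.0606
```

Request:
drive_tool(
  rows=[
    [0,0.1,0,0,0,0,0.71],
    [0,0.1,0,0,0,0,0.71],
    [0,0.1,0,0,0,0,0.71],
  ],
)

```text
clock: 7.3
tool_pos: [0.543, -0.0488, 0.0071]
tool_rot: [[1.0, -0.014, 0.001], [-0.014, -1.0, -0.003], [0.001, 0.003, -1.0]]
wrist_force: [0.8, -8.6, 8.5]
width: 0.0606
```

Request:
drive_tool(
  rows=[
    [0,0.1,0,0,0,0,0.71],
    [0,0.1,0,0,0,0,0.71],
    [0,0.1,0,0,0,0,0.71],
  ],
)

```text
clock: 7.55
tool_pos: [0.543, -0.0486, 0.0071]
tool_rot: [[1.0, -0.015, 0.001], [-0.015, -1.0, -0.004], [0.001, 0.004, -1.0]]
wrist_force: [0.3, -10.1, 8.1]
width: 0.0606
```

The pad has stalled at TCP y≈-0.0486 with the force building. I'll check whether that is the stop and not a jam.

Run:
```python
from h import *
snap('wrist','w8.png')
im=np.load('pics/w8.npz')['im']
cv2.imwrite('pics/w8c.png',cv2.resize(im[30:220,200:430,::-1],None,fx=3.1,fy=3.1,interpolation=cv2.INTER_CUBIC))
print(im[55:85,330].max(1))
```

```text
[247 248 247 247 247 247 247 247 247 248 248 248 246 233 194 142 111  98
  93  83  81  83  81  78  84  80  78  81  77  77]
```

View pics/w8c.png

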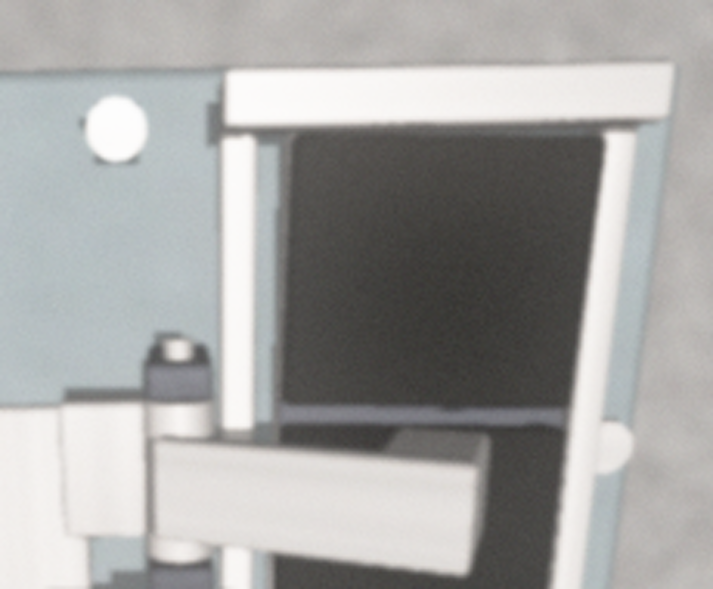

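The pad's front is flush against the stop face with no floor showing between, and the nose is still raised. Next: back off the pad while holding the bar, then release slowly and go up.

Request:
drive_tool(
  rows=[
    [0,-0.4,0,0,0,0,0.71],
    [0,-0.8,0,0,0,0,0.71],
    [0,-1.2,0,0,0,0,0.71],
    [0,-1.5,0,0,0,0,0.71],
    [0,-1.5,0.2,0,0,0,0.71],
    [0,-1.5,0.4,0,0,0,0.71],
    [0,-1.5,0.6,0,0,0,0.71],
    [0,-1.5,0.8,0,0,0,0.71],
    [0,-1.5,1.0,0,0,0,0.71],
    [0,-1.5,1.3,0,0,0,0.71],
    [0,-1.5,1.6,0,0,0,0.71],
    [0,-1.5,2.0,0,0,0,0.71],
    [0,-1.5,4,0,0,0,0.71],
    [0,-1.5,7,0,0,0,0.71],
    [0,-3,10,0,0,0,0.71],
    [0,-5,13,0,0,0,0.71],
    [0,-7,14,0,0,0,0.71],
    [0,-7,14,0,0,0,0.71],
    [0,-7,14,0,0,0,0.71],
  ],
)

```text
clock: 9.18
tool_pos: [0.5424, -0.1166, 0.147]
tool_rot: [[1.0, -0.015, 0.001], [-0.015, -1.0, -0.001], [0.001, 0.001, -1.0]]
wrist_force: [0.2, 0.4, -0.1]
width: 0.0605
```

Run:
```python
from h import *
o=bot.get_obs(); print(o['clock'],o['tool_pos'],o['wrist_force'])
snap('wrist','w9.png')
im=np.load('pics/w9.npz')['im']
cv2.imwrite('pics/w9c.png',cv2.resize(im[0:200,160:380,::-1],None,fx=3,fy=3,interpolation=cv2.INTER_CUBIC)[:600])
```

```text
9.1833 [ 0.54241543 -0.11661171  0.14704434] [ 0.15073194  0.37620102 -0.07419676]
```

View pics/w9c.png

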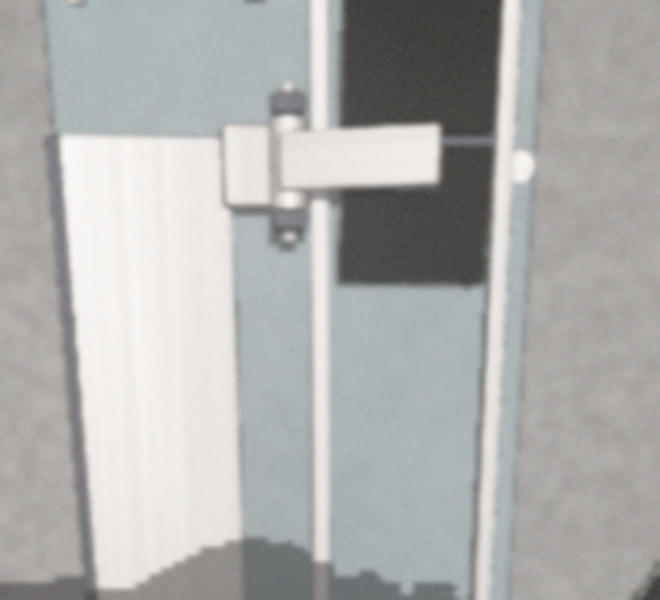

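Run:
```python
from h import *
print('rear',onz('w9',298,95,.018))
snap('top','t9.png'); d=np.load('pics/t9.npz')['im']
print(d[193,244:300].max(1)); print('front',onz('t9',249,193,.018))
```

```text
rear [ 0.58072738 -0.03851471  0.018     ]
[141 189 215 195 137  76  46  43  43  44  43  43  44  43  43  43  43  71
 155 203 216 216 211 157  81  47  43  43  41  45  44  57 111 154 166 167
 166 166 165 166 167 167 166 168 167 167 167 168 169 169 168 168 168 168
 167 167]
front [0.57990327 0.03279786 0.018     ]
```

```bash
python3 -c "
from bench import bot
print(bot.sign_off(), bot.get_obs()['clock'])"
```

```text
the job is handed in; nothing more can be done
the job is handed in; nothing more can be done
```

The pad is against the end stop with the clip released onto it, and the job was handed in at about 9.2 s. No verdict came back. With the jaws about 60 mm apart, one fingertip pressed the bar fully down at about 8 N. The other pushed the pad under the raised nose until it stalled with the push force up to 10 N. I then backed off along the channel, let the bar up slowly and lifted clear.

**Last checks:**
- **Clip while pushing:** from the bar's edges in the picture it stood at about 0.38–0.40 rad before the push. It was still visibly open with the pad at the stop.
- **Pad position:** no floor shows between the pad and the stop, in the close view before release or in the top view after it. The pad's rear edge measured y = -0.0385 m after release, against about -0.037 m expected from where the push ended. That 1.7 mm difference is within the camera calibration error.
- **Clip at the end:** the arm lies over the pad, apparently resting on it. I did not measure its final angle.
- **Robot clear:** the wrist force is back to about zero with the tool at 147 mm height.

The two cameras disagreed by about 6 mm on where the jig lies along the channel, so I ended the push on contact and not on a computed position. I did not re-measure the bottle, bearing and carton, but the arm stayed well away from them.

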